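# Run the spin nut down on the plates of a loading pin

## Robot

A 6-joint arm with a two-finger parallel gripper is mounted at the origin on the work surface. World frame = base frame: x ahead of the robot, y to its left, z up, the work surface at z = 0. Lengths are in m, angles in degrees, forces in N, time in s.
With the tool pointing down it reaches from about 0.3 to 0.75 m from the base axis. Payload 8.5 kg.
Tool frame: the origin (TCP) lies at the very end of the fingers, on their centre line; the grasp point (between the pads) lies env.pinch_z behind it (env.pinch_z is the distance from the TCP to the grasp point, in m); z points along the fingers, y is the line along which they close (so a half turn about z gives the same grasp; the last joint's range is limited). The gripper opens to 85 mm and grips with 20 to 120 N. Pads are 22 mm wide; open, the fingers measure 114 mm over their backs; the gripper's body (76 mm by 85 mm) begins 54 mm behind the grasp point. The pads swing forward as they close: fully open they stand 13 mm farther back than shut.
Start: joints at [-81.836, 21.807, 74.336, -0, 83.858, -12.336], TCP at [0.193, -0.515, 0.231] pointing down, gripper open.
Joint ranges: [-178.18, 178.18], [-50.72, 133.34], [12.68, 142.11], [-81.47, 261.47], [9.98, 163.14], [-165.26, 165.26]. Speed limits (degrees/s): [136.94, 136.94, 180, 180, 180, 180].

## Interface

Orientations are given as a 3x3 rotation matrix whose columns are the frame's x, y, z axes.
In Python, from rig import telemetry, get_image, env gives the robot as it stands. The module is installed in compiled form; this text tells all that it offers.
- The arm moves only by the tool apply_moves, never from a script. Its argument "series" is a list of rows, each a list of 7 numbers: the shift along the tool's x, y, z in mm, then the turn, a rotation vector about the tool's x, y, z in degrees, then the opening, from 0 (shut) to 1 (fully open). A call has 1 to 12 rows; each row shifts and turns the commanded pose from where the row before left it, along the tool's axes as they then stand; what a row does not reach is not made up. A row lasts 1/8 s, in which the tool goes at most 62.5 mm and 10.7 degrees, less where a joint would pass 70% of its speed; a pose out of reach is approached as far as the arm can. A call with a gripper value outside its range is refused whole. The fingers move at their own pace and stop on an object; "grip_force" is the grip in N (left out, the last holds). Time passes only in rows, so rows that do not move let the fingers close. It gives the time, the measured TCP pose, the force, the opening and the grip force at its end, in the units of the state.
- telemetry.observe(): the state, without advancing time (a new reading comes with each control period).
- get_image(name): name is "side" or "top"; returns a dict with "frame" (480x640x3 uint8, red, green, blue), "z_map" (480x640 float32, m along the optical axis (not along the pixel's ray), 0 where there is no reading), "vertical_fov" (degrees; the focal length in pixels is half the picture's height over the tangent of half this angle, whatever the lens; pixels are square), "cx", "cy" (the principal point, pixels), "eye" and "attitude" of the camera in the world. Camera axes: x right, y up, looking along -z (the intrinsics and any distortion apply to the point x, -y, -z); pixel columns grow to the right and rows downward; lengths in m; the calibration is good to about 2 mm. A picture is of the moment at which its call begins.
- env.close_job(): hands the job in; it is judged then, once.
The state is a dict: "time_s": time; "q": joint angles; "qvel": joint speeds; "joint_efforts": joint torques, N m; "position": TCP position; "tool_rot": TCP orientation; "ft_force": force on the tool from outside, world axes, zero at the start; "wrist_torque": the same for the moment, N m; "grip_width": finger opening in m; "gripper_force": force on a finger pad.
Only numpy, scipy, OpenCV 4.12 (cv2) and the standard library are available. Lean on these libraries where they do the work, as an engineer would, in place of code of your own. Each camera call takes 0.05 s, during which the arm holds its last target. There are 200 camera calls.

## Task

The four-armed nut that locks the iron plates on the short loading pin has been left backed off. Put a fingertip against one of its arms and push it round, clockwise as seen from above, until the nut is run fully down and sits snug on the top plate, so that it turns no further. Only push it, without pinching it or straining it once it stops; leave the pin standing where it is and the things around it untouched.

Things in the scene. Friction and masses are not known exactly. Their poses are not given: they have to be found in the camera images.
- loading_pin: Steel loading pin standing loose and upright on the shelf, 13.5 kg. From below: foot disc (diameter 120, 8 high), two iron plates (diameter 212, 26 thick), a smaller one (diameter 164, 22 thick; its top face is 82 above the shelf), then the threaded post, diameter 28, its top 126 above the shelf. Origin: centre of the underside, on the post's axis; z up.
- nut_middle (a point): Middle of the cast aluminium nut, on the post's axis: round hub (diameter 49, 22 high) and four straight arms at right angles, 15 to 17 wide, rounded ends reaching 54 from the axis, free space between them. Arms span 5 to 20 above the nut's underside; this point is 12.5 above it (94.5 above the shelf when tight). x and y axes, and their opposites, lie along the arms; z up.
- nut (a joint): Turn of the nut on its right-hand thread, rad: 0 = fully down and snug on the top plate (a firm stop); positive = backed off, anticlockwise from above, up to 7.6. It rises 4.5 mm a turn, so it stands up to 5.5 mm off the plate. Steady drag 0.06 N m (about 1.4 N pushed 44 mm from the axis); it stays where it is left.
- kettlebell_a: Blue vinyl kettlebell, 4 kg, 202 high, bell of diameter 128, handle along its y. To be left alone. Origin: centre of its underside.
- kettlebell_b: The second blue vinyl kettlebell, same as the first. To be left alone. Origin: centre of its underside.
- jar: Glass jar with a closed steel lid, diameter 90, 125 high. To be left alone. Origin: centre of its underside.
- carabiner: Aluminium carabiner lying flat, 112 by 61 by 10. To be left alone. Origin: on the shelf under its middle.

How it is judged:
By the outcome, as a careful person would: the job done as asked, in the order asked, and still so for the second after the job is handed in, with the robot touching nothing.
It also fails if it takes over 58 s, if anything falls off the work surface, if the arm or the gripper's body presses on something with over 40 N, if the wrist force passes 120 N, or if a joint passes its speed limit or range.

## Working session

There is one attempt and no reset: what is moved stays moved. The work goes in short steps, Python scripts to look and compute and a tool call to move; the robot and the scene stay as the last step left them, time stands still between calls to the robot, and variables do not carry over. Pictures are saved under pics/ and viewed, at most 10 in all, crops included, and the job is handed in when it is done.

Besides the shell and the picture viewer there is one more tool, called in YAML: its name, and indented under it one key for each argument. apply_moves: Moves the arm, as the interface text tells. Its arguments: {"type":"object","properties":{"series":{"type":"array"},"grip_force":{"type":"number"}},"required":["series"]}

```bash
mkdir -p pics; cat > h.py <<'E'
import numpy as np,cv2
from rig import telemetry,get_image,env
def world(im,pts=None):
    z=im["z_map"];f=240/np.tan(np.radians(im["vertical_fov"]/2))
    v,u=np.mgrid[:480,:640].astype(float)
    P=np.stack([(u-im["cx"])/f*z,-(v-im["cy"])/f*z,-z],-1)
    W=P@np.array(im["attitude"]).T+np.array(im["eye"]);W[z==0]=np.nan
    return W
E
python3 - <<'E'
from h import *
s=telemetry.observe();print(s["position"],s["tool_rot"],s["ft_force"],env.pinch_z,[a for a in dir(env) if a[0]!='_'])
for n in("top","side"):
    im=get_image(n);cv2.imwrite(f"pics/{n}0.png",im["frame"][...,::-1]);np.savez(f"{n}0.npz",**im)
    print(n,{k:v for k,v in im.items() if k not in("frame","z_map")})
E
```

```text
[ 0.1925729  -0.51487527  0.23069752] [[ 9.36657997e-01  3.50245279e-01 -2.00341083e-04]
 [ 3.50245187e-01 -9.36656916e-01  1.45943987e-03]
 [ 3.23511066e-04 -1.43716453e-03 -9.99998915e-01]] [-0.5622816  -0.72052098  0.14794172] 0.0187 ['MotionError', 'close_job', 'pinch_z']
top {'vertical_fov': 46.90129988469568, 'cx': 316.2878882599399, 'cy': 243.29637324817455, 'eye': array([0.5037383 , 0.02561817, 1.39059615]), 'attitude': array([[ 0.02191054,  0.99704421, -0.07363951],
       [-0.9997514 ,  0.02215523,  0.00250739],
       [ 0.00413148,  0.07356626,  0.99728177]])}
side {'vertical_fov': 56.18431891415531, 'cx': 325.0553946388081, 'cy': 235.49346587802822, 'eye': array([0.52150712, 0.80410196, 0.82625634]), 'attitude': array([[-0.99441666,  0.07703589, -0.07211776],
       [-0.10534052, -0.68430294,  0.72154893],
       [ 0.00623477,  0.72511721,  0.68859724]])}
```

View pics/top0.png

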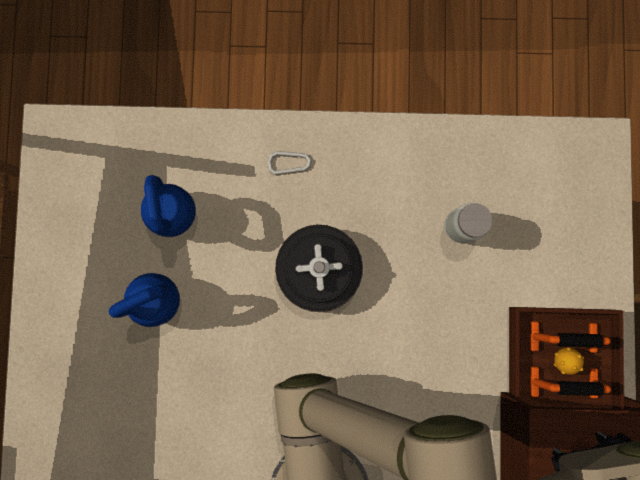

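View pics/side0.png

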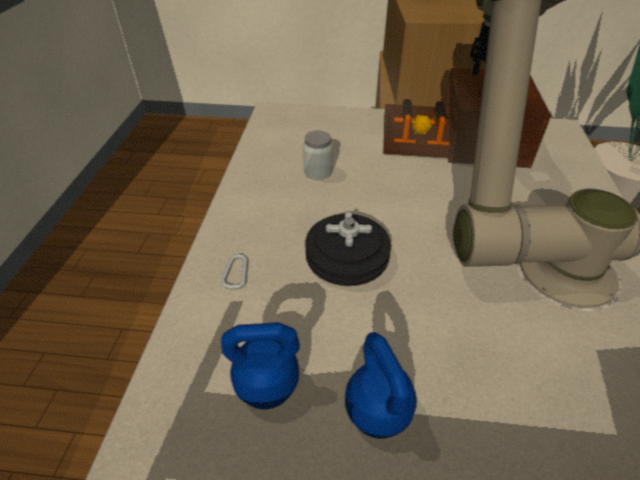

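The top view shows the pin with its light nut at about (319,267), with arms roughly along the picture axes. The kettlebells are at (165,210) and (150,298), the carabiner at (290,162) and the jar at (470,223). The side view has the nut at (348,230), with free space around it. Next I'll measure the nut.

```bash
cat >> h.py <<'E'
def nut(im,c=None,show=False):
    """nut pixels: bright, height 0.08-0.125, near pin"""
    W=world(im);f=im["frame"].astype(int)
    r=np.hypot(W[...,0]-c[0],W[...,1]-c[1])
    m=(f.min(-1)>85)&(r<0.075)&(W[...,2]>0.07)
    return W,m,r
E
python3 - <<'E'
from h import *
for n in("top","side"):
    im=dict(np.load(f"{n}0.npz"));W=world(im)
    print(n,W[267,319] if n=="top" else W[230,348])
    c=(W[267,319] if n=="top" else W[230,348])[:2]
    W,m,r=nut(im,c)
    # plates rim: table-height contrast
    rr=np.hypot(W[...,0]-c[0],W[...,1]-c[1])
    p=(rr<.14)&(W[...,2]>.045)&(W[...,2]<.068)
    print("plate pts",p.sum(),W[p].min(0),W[p].max(0),np.median(W[p],0))
    p2=(rr<.085)&(W[...,2]>.072)&(W[...,2]<.088)
    print("small plate",p2.sum(),W[p2].min(0),W[p2].max(0),np.median(W[p2],0))
    print("table z",np.nanmedian(W[(rr>.15)&(rr<.2)][:,2]))
    q=W[m];print("nut",m.sum(),q.min(0),q.max(0))
    arm=q[(q[:,2]>.09)&(q[:,2]<.111)];print("arm z hist",np.histogram(q[:,2],bins=np.arange(.07,.134,.004)))
for n,(u,v),s in(("top",(319,267),8),("side",(348,232),8)):
    f=cv2.imread(f"pics/{n}0.png")[v-36:v+36,u-48:u+48]
    cv2.imwrite(f"pics/{n}0c.png",cv2.resize(f,None,fx=s,fy=s,interpolation=cv2.INTER_CUBIC))
E
```

```text
top [0.54286867 0.01507921 0.12904007]
plate pts 2270 [ 0.43924482 -0.0898908   0.04764132] [0.64773081 0.12082942 0.06725479] [0.53969794 0.01462554 0.05888131]
small plate 2979 [ 0.46188406 -0.06613216  0.07205502] [0.623553   0.09569124 0.08798121] [0.54064139 0.01564396 0.08106847]
table z -0.000152354363579299
nut 649 [ 0.49037181 -0.0361104   0.07712863] [0.59869261 0.0692174  0.13210425]
arm z hist (array([  0,   1,  13,   4,   0,   0,   1,  13, 143, 269,  95,  22,   5,
        45,  33]), array([0.07 , 0.074, 0.078, 0.082, 0.086, 0.09 , 0.094, 0.098, 0.102,
       0.106, 0.11 , 0.114, 0.118, 0.122, 0.126, 0.13 ]))
side [0.54508663 0.02710555 0.10829447]
plate pts 1690 [ 0.43867662 -0.08909206  0.04500396] [0.64915034 0.1212614  0.06798744] [0.53939346 0.08054952 0.05999604]
small plate 1892 [ 0.46287205 -0.05544098  0.07201505] [0.62530421 0.09715476 0.08778857] [0.54380349 0.041411   0.08296209]
table z 0.0013967023067931184
nut 564 [ 0.49147636 -0.04383147  0.08245664] [0.60081932 0.06991397 0.13046175]
arm z hist (array([  0,   0,   0,   9,   0,   1,  27,  47,  77, 236,  95,   7,   5,
        18,  41]), array([0.07 , 0.074, 0.078, 0.082, 0.086, 0.09 , 0.094, 0.098, 0.102,
       0.106, 0.11 , 0.114, 0.118, 0.122, 0.126, 0.13 ]))
```

View pics/top0c.png

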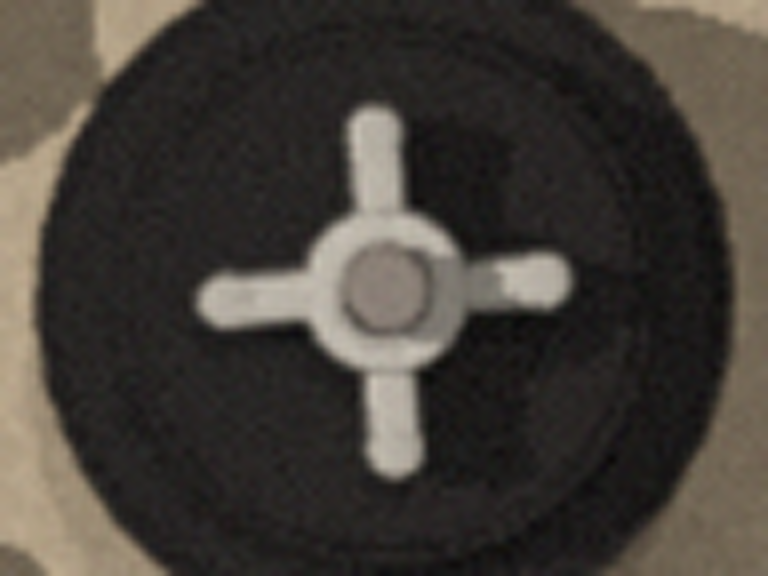

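The crop shows the four arms clearly: tips at (376,115), (205,302), (396,470) and (563,278), hub at (386,290). The arms are turned a few degrees anticlockwise from the world axes. Now I'll refine the centre, angle and lift.

```bash
cat >> h.py <<'E'
C0=np.array([.5433,.0155])
def measure(im,c=C0):
    W=world(im);f=im["frame"].astype(int);d=W[...,:2]-c;r=np.hypot(d[...,0],d[...,1]);z=W[...,2]
    er=lambda m,k=3:cv2.erode(m.astype(np.uint8),np.ones((k,k)))>0
    bright=f.min(-1)>75
    arm=(bright&(r>.02)&(r<.06)&(z>.095)&(z<.12))
    a=np.arctan2(d[...,1],d[...,0]);sel=arm&(r>.03)
    ang=np.degrees(np.angle(np.mean(np.exp(4j*a[sel]))))/4
    plate=er((f.max(-1)<70)&(r<.078)&(r>.03)&(z>.07)&(z<.09))
    za=er(arm&(r>.028)&(r<.05),3);hub=er(bright&(r>.015)&(r<.024)&(z<.12),1)
    return dict(ang=ang,tip=(W[arm][:,:2].min(0)+W[arm][:,:2].max(0))/2,n=za.sum(),lift_arm=(np.median(z[za])-np.median(z[plate])-.020)*1e3,
      mean=(z[za].mean()-z[plate].mean()-.020)*1e3,hub=(np.median(z[hub])-np.median(z[plate])-.022)*1e3)
E
python3 - <<'E'
from h import *
for n in("top","side"): print(n,measure(dict(np.load(f"{n}0.npz"))))
E
```

```text
top {'ang': np.float64(4.743185706367738), 'tip': array([0.54381862, 0.01611192]), 'n': np.int64(123), 'lift_arm': np.float64(4.847173525628818), 'mean': np.float64(4.707445813404477), 'hub': np.float64(5.501913924113498)}
side {'ang': np.float64(4.9267122800216825), 'tip': array([0.54469861, 0.01553884]), 'n': np.int64(96), 'lift_arm': np.float64(3.5712391385631266), 'mean': np.float64(2.8574002760252992), 'hub': np.float64(3.6019650268528034)}
```

apply_moves:
  series:
    - [0,0,-30,0,0,0,0]
    - [0,0,-30,0,0,0,0]
    - [48,-29.4,0,0,0,0,0]
    - [48,-29.4,0,0,0,0,0]
    - [48,-29.4,0,0,0,0,0]
    - [48,-29.4,0,0,0,0,0]
    - [48,-29.4,0,0,0,0,0]
    - [48,-29.4,0,0,0,0,0]
    - [48,-29.4,0,0,0,0,0]
    - [48,-29.4,0,0,0,0,0]
    - [48,-29.4,0,0,0,0,0]
    - [48,-29.4,0,0,0,0,0]

```text
time_s: 1.6
position: [0.5401, -0.0699, 0.291]
tool_rot: [[0.937, 0.35, -0.001], [0.35, -0.937, 0.0], [-0.001, -0.0, -1.0]]
ft_force: [-0.1, -0.3, 0.1]
grip_width: -0.0003
gripper_force: 0.0
```

apply_moves:
  series:
    - [0,0,0,0,0,-10,0]
    - [0,0,0,0,0,-10,0]
    - [0,0,0,0,0,-10,0]
    - [0,0,0,0,0,-10,0]
    - [0,0,0,0,0,-10,0]
    - [0,0,0,0,0,-10,0]
    - [0,0,0,0,0,-10,0]
    - [0,0,0,0,0,-10,0]
    - [0,0,0,0,0,-10,0]
    - [0,0,0,0,0,-10,0]
    - [0,0,0,0,0,-10,0]
    - [0,0,0,0,0,-10,0]

```text
time_s: 3.1
position: [0.5391, -0.0716, 0.2909]
tool_rot: [[-0.775, 0.632, -0.001], [0.632, 0.775, 0.0], [0.001, -0.0, -1.0]]
ft_force: [0.0, -0.1, 0.5]
grip_width: -0.0001
gripper_force: 0.0
```

apply_moves:
  series:
    - [0,0,0,0,0,-10,0]
    - [0,0,0,0,0,-10,0]
    - [0,0,0,0,0,-10,0]
    - [0,0,0,0,0,-10,0]
    - [0,0,0,0,0,-4.3,0]
    - [0,0,0,0,0,0,0]

```text
time_s: 3.85
position: [0.5391, -0.0716, 0.291]
tool_rot: [[-0.997, -0.083, -0.001], [-0.083, 0.997, 0.0], [0.001, 0.0, -1.0]]
ft_force: [0.1, -0.4, -0.2]
grip_width: 0.0002
gripper_force: 0.0
```

```bash
cat >> h.py <<'E'
C=np.array([.5437,.0157])
def st():
    s=telemetry.observe();R=np.array(s["tool_rot"]);psi=np.degrees(np.arctan2(R[1,0],R[0,0]))
    print("t",round(s["time_s"],2),"p",np.round(s["position"]*1e3,1),"psi",round(psi,2),"F",np.round(s["ft_force"],1),"w",s["grip_width"],"q",np.round(s["q"],0),"zt",np.round(R[:,2],4))
    p=np.array(s["position"][:2])-C; print("rel r",np.round(np.hypot(*p)*1e3,1),"th",np.round(np.degrees(np.arctan2(p[1],p[0])),1))
    return s,R
def to(target,s,R): print("tool delta mm",np.round(R.T@(np.array(target)-s["position"])*1e3,1))
E
python3 -c "
from h import *
s,R=st(); to([.5744,-.0268,.09],s,R)"
```

```text
t 3.85 p [539.1 -71.6 291. ] psi -175.24 F [ 0.1 -0.4 -0.2] w 0.0002481064016531879 q [ -20.   19.   69.   -0.   92. -115.] zt [-7.e-04  3.e-04 -1.e+00]
rel r 87.5 th -93.0
tool delta mm [-39.   41.7 201. ]
```

apply_moves:
  series:
    - [-39,41.7,0,0,0,0,0]
    - [0,0,45,0,0,0,0]
    - [0,0,45,0,0,0,0]
    - [0,0,45,0,0,0,0]
    - [0,0,40,0,0,0,0]
    - [0,0,0,0,0,0,0]

```text
time_s: 4.6
position: [0.5733, -0.0265, 0.114]
tool_rot: [[-0.997, -0.082, -0.006], [-0.082, 0.997, 0.002], [0.006, 0.002, -1.0]]
ft_force: [0.0, 0.1, 0.2]
grip_width: 0.0
gripper_force: 0.0
```

```bash
python3 - <<'E'
from h import *
s,R=st(); to([.5744,-.0268,.09],s,R)
im=get_image("side")
f=im["frame"][190:280,288:408,::-1];cv2.imwrite("pics/s1.png",cv2.resize(f,None,fx=6,fy=6,interpolation=cv2.INTER_CUBIC))
E
```

```text
t 4.6 p [573.3 -26.5 114. ] psi -175.28 F [0.  0.1 0.2] w 3.5475745752722686e-05 q [ -14.   30.   80.   -0.   69. -109.] zt [-0.006   0.0015 -1.    ]
rel r 51.5 th -55.0
tool delta mm [-1.3 -0.4 24. ]
```

View pics/s1.png

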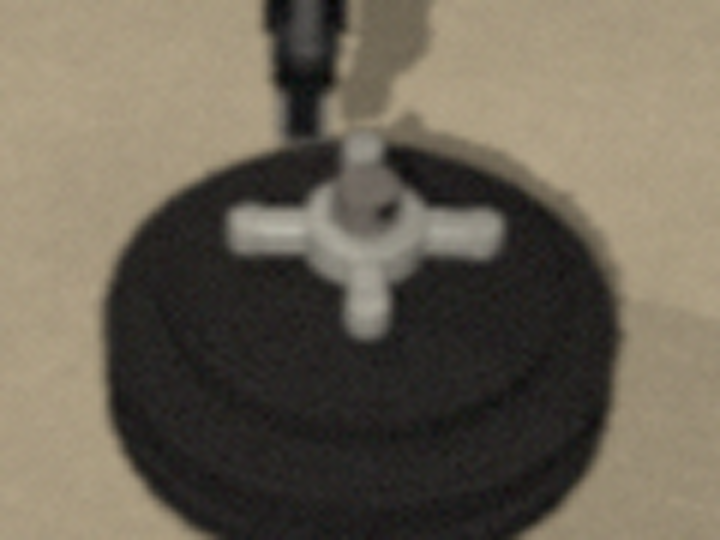

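The fingers hang at about (303,120), just left of and behind the far arm (360,145), so they are clear of it. I'll lower them and make contact.

apply_moves:
  series:
    - [-1,0,12,0,0,0,0]
    - [0,0,12,0,0,0,0]
    - [0,0,0,0,0,0,0]
    - [3,0,0,0,0,0,0]
    - [3,0,0,0,0,0,0]
    - [2,0,0,0,0,0,0]
    - [0,0,0,0,0,0,0]

```text
time_s: 5.52
position: [0.5676, -0.0275, 0.0925]
tool_rot: [[-0.996, -0.084, 0.0], [-0.084, 0.996, -0.0], [-0.0, -0.0, -1.0]]
ft_force: [0.8, 0.6, -0.7]
grip_width: 0.0001
gripper_force: 0.0
```

apply_moves:
  series:
    - [4.8,-1.63,0,0,0,6,0]
    - [4.8,-1.63,0,0,0,6,0]
    - [4.8,-1.63,0,0,0,6,0]
    - [4.8,-1.63,0,0,0,6,0]
    - [0,0,0,0,0,0,0]

```text
time_s: 6.15
position: [0.5481, -0.0326, 0.0925]
tool_rot: [[-0.945, 0.328, 0.0], [0.328, 0.945, 0.0], [-0.0, 0.0, -1.0]]
ft_force: [0.3, 0.6, 0.1]
grip_width: 0.0002
gripper_force: 0.0
```

```bash
cat >> h.py <<'E'
def rel(s,R):
    v=np.array([C[0]-s["position"][0],C[1]-s["position"][1],0]);print("axis in tool",np.round(R.T@v*1e3,1))
E
python3 - <<'E'
from h import *
s,R=st();rel(s,R)
im=get_image("top");print(measure(im,C))
f=im["frame"][222:312,259:379,::-1];cv2.imwrite("pics/t2.png",cv2.resize(f,None,fx=6,fy=6,interpolation=cv2.INTER_CUBIC))
E
```

```text
t 6.15 p [548.1 -32.6  92.5] psi 160.84 F [0.3 0.6 0.1] w 0.00020245378187346358 q [-16.  30.  86.   0.  64. -87.] zt [ 1.e-04  0.e+00 -1.e+00]
rel r 48.5 th -84.8
axis in tool [20.  44.1 -0. ]
{'ang': np.float64(-18.6782063338146), 'tip': array([0.54491453, 0.03188165]), 'n': np.int64(24), 'lift_arm': np.float64(4.405630631496145), 'mean': np.float64(4.778854838274258), 'hub': np.float64(4.547933118019063)}
```

View pics/t2.png

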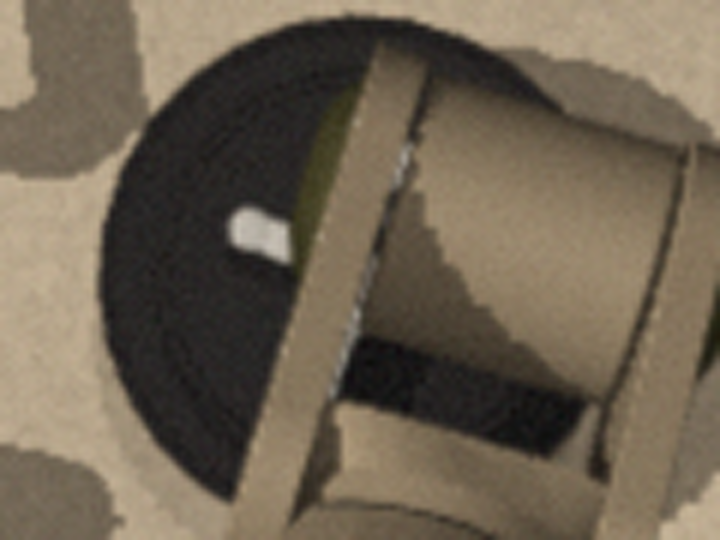

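The left arm, at (250,230), has turned about 23.5° clockwise along with the finger, so the push works. I'll continue.

apply_moves:
  series:
    - [4.71,-1.85,2,0,0,6,0]
    - [4.71,-1.85,0,0,0,6,0]
    - [4.71,-1.85,0,0,0,6,0]
    - [4.71,-1.85,0,0,0,6,0]
    - [4.71,-1.85,0,0,0,6,0]
    - [4.71,-1.85,0,0,0,6,0]
    - [4.71,-1.85,0,0,0,6,0]
    - [4.71,-1.85,0,0,0,6,0]
    - [4.71,-1.85,0,0,0,6,0]
    - [4.71,-1.85,0,0,0,6,0]
    - [4.71,-1.85,0,0,0,6,0]
    - [4.71,-1.85,0,0,0,6,0]

```text
time_s: 7.7
position: [0.4996, -0.0034, 0.0904]
tool_rot: [[0.022, 1.0, 0.001], [1.0, -0.022, -0.0], [-0.0, 0.001, -1.0]]
ft_force: [0.9, -1.2, -0.7]
grip_width: 0.0
gripper_force: 0.6
```

```bash
python3 - <<'E'
from h import *
s,R=st();rel(s,R)
for n in("top","side"):print(measure(get_image(n),C))
E
```

```text
t 7.7 p [499.6  -3.4  90.4] psi 88.73 F [ 0.9 -1.2 -0.7] w 3.1970596604460686e-05 q [-14.  26.  94.  -0.  60. -13.] zt [ 5.e-04 -3.e-04 -1.e+00]
rel r 48.1 th -156.5
axis in tool [20.1 43.6  0. ]
{'ang': np.float64(-2.013489140934346), 'tip': array([0.57126484, 0.01614022]), 'n': np.int64(30), 'lift_arm': np.float64(4.193749275487231), 'mean': np.float64(4.124722148441454), 'hub': np.float64(2.8287492444853055)}
{'ang': np.float64(-2.2425531455010166), 'tip': array([0.5437755 , 0.01367847]), 'n': np.int64(89), 'lift_arm': np.float64(3.2680246701087996), 'mean': np.float64(2.7783106375038646), 'hub': np.float64(2.590984135301032)}
```

apply_moves:
  series:
    - [4.71,-1.85,0,0,0,6,0]
    - [4.71,-1.85,0,0,0,6,0]
    - [4.71,-1.85,0,0,0,6,0]
    - [4.71,-1.85,0,0,0,6,0]
    - [4.71,-1.85,0,0,0,6,0]
    - [4.71,-1.85,0,0,0,6,0]
    - [4.71,-1.85,0,0,0,6,0]
    - [4.71,-1.85,0,0,0,6,0]
    - [4.71,-1.85,0,0,0,6,0]
    - [4.71,-1.85,0,0,0,6,0]

```text
time_s: 9.05
position: [0.505, 0.0445, 0.0902]
tool_rot: [[0.876, 0.482, -0.001], [0.482, -0.876, -0.0], [-0.001, -0.0, -1.0]]
ft_force: [-0.8, -1.6, 0.0]
grip_width: 0.0001
gripper_force: 0.6
```

```bash
python3 - <<'E'
from h import *
s,R=st();rel(s,R)
for n in("top","side"):
    a=[measure(get_image(n),C) for _ in range(3)]
    for k in("ang","n","lift_arm","mean","hub"):print(n,k,np.round([x[k] for x in a],2))
E
```

```text
t 9.05 p [505.   44.5  90.2] psi 28.84 F [-0.8 -1.6  0. ] w 5.541050978001245e-05 q [-8. 26. 93. -0. 60. 53.] zt [-8.e-04 -2.e-04 -1.e+00]
rel r 48.3 th 143.3
axis in tool [20.  43.9 -0. ]
top ang [28.9  28.08 27.93]
top n [48 50 48]
top lift_arm [3.1  3.66 3.15]
top mean [3.17 3.49 3.29]
top hub [3.46 2.99 3.03]
side ang [29.49 29.19 29.57]
side n [69 61 69]
side lift_arm [2.58 2.37 2.65]
side mean [2.41 2.05 2.39]
side hub [1.81 2.56 1.9 ]
```

apply_moves:
  series:
    - [4.71,-1.85,0,0,0,6,0]
    - [4.71,-1.85,0,0,0,6,0]
    - [4.71,-1.85,0,0,0,6,0]
    - [4.71,-1.85,0,0,0,6,0]
    - [4.71,-1.85,0,0,0,6,0]
    - [4.71,-1.85,0,0,0,6,0]
    - [4.71,-1.85,0,0,0,6,0]
    - [4.71,-1.85,0,0,0,6,0]
    - [4.71,-1.85,0,0,0,6,0]
    - [4.71,-1.85,0,0,0,6,0]
    - [4.71,-1.85,0,0,0,6,0]
    - [4.71,-1.85,0,0,0,6,0]

```text
time_s: 10.85
position: [0.5591, 0.0616, 0.0901]
tool_rot: [[0.728, -0.686, -0.001], [-0.686, -0.728, 0.001], [-0.001, 0.0, -1.0]]
ft_force: [-1.0, 1.5, -0.9]
grip_width: -0.0001
gripper_force: 0.7
```

```bash
cat > m.py <<'E'
from h import *
s,R=st();rel(s,R)
for n in("top","side"):
    a=[measure(get_image(n),C) for _ in range(3)]
    for k in("ang","n","lift_arm","mean","hub"):print(n,k,np.round([x[k] for x in a],2))
E
python3 m.py
```

```text
t 10.85 p [559.1  61.6  90.1] psi -43.28 F [-1.   1.5 -0.9] w -0.00012292893017353017 q [ -6.  31.  84.   0.  65. 127.] zt [-1.e-03  7.e-04 -1.e+00]
rel r 48.4 th 71.5
axis in tool [20.3 43.9 -0. ]
top ang [-40.32 -41.46 -41.46]
top n [33 33 32]
top lift_arm [1.93 1.61 1.96]
top mean [1.75 2.16 1.87]
top hub [0.13 3.07 2.37]
side ang [-43.31 -43.14 -43.08]
side n [42 41 37]
side lift_arm [1.78 1.41 1.21]
side mean [1.6  0.79 1.28]
side hub [0.9  1.13 1.26]
```

apply_moves:
  series:
    - [-6,0,0,0,0,0,0]
    - [0,0,-25,0,0,0,0]
    - [0,0,-25,0,0,0,0]
    - [0,0,0,0,0,-10,0]
    - [0,0,0,0,0,-10,0]
    - [0,0,0,0,0,-10,0]
    - [0,0,0,0,0,-10,0]
    - [0,0,0,0,0,-10,0]
    - [0,0,0,0,0,-10,0]
    - [0,0,0,0,0,-10,0]
    - [0,0,0,0,0,-10,0]
    - [0,0,0,0,0,-10,0]

```text
time_s: 12.65
position: [0.5545, 0.0658, 0.1404]
tool_rot: [[0.68, 0.734, -0.0], [0.734, -0.68, 0.0], [-0.0, -0.0, -1.0]]
ft_force: [-0.3, 0.0, 0.3]
grip_width: 0.0001
gripper_force: 0.0
```

apply_moves:
  series:
    - [0,0,0,0,0,-10,0]
    - [0,0,0,0,0,-10,0]
    - [0,0,0,0,0,-10,0]
    - [0,0,0,0,0,-10,0]
    - [0,0,0,0,0,-10,0]
    - [0,0,0,0,0,-10,0]
    - [0,0,0,0,0,-10,0]
    - [0,0,0,0,0,-10,0]
    - [0,0,0,0,0,-10,0]
    - [0,0,0,0,0,0,0]

```text
time_s: 13.9
position: [0.5546, 0.0658, 0.1404]
tool_rot: [[-0.728, 0.685, -0.0], [0.685, 0.728, 0.0], [0.0, -0.0, -1.0]]
ft_force: [-0.4, 0.2, 0.6]
grip_width: -0.0001
gripper_force: 0.0
```

```bash
python3 m.py
```

```text
t 13.9 p [554.6  65.8 140.4] psi 136.76 F [-0.4  0.2  0.6] w -0.00010184084499680139 q [ -5.  27.  81.   0.  71. -52.] zt [-1.e-04  0.e+00 -1.e+00]
rel r 51.2 th 77.7
axis in tool [-26.4 -43.9  -0. ]
top ang [-41.29 -41.55 -41.49]
top n [27 27 28]
top lift_arm [2.22 1.99 0.9 ]
top mean [1.92 2.09 1.38]
top hub [0.68 2.53 0.49]
side ang [-41.58 -41.24 -41.34]
side n [63 64 70]
side lift_arm [1.17 1.59 1.34]
side mean [1.23 1.54 1.15]
side hub [-0.21 -0.05 -0.44]
```

apply_moves:
  series:
    - [0,0,25,0,0,0,0]
    - [0,0,26,0,0,0,0]
    - [0,0,0,0,0,0,0]
    - [-3,0,0,0,0,0,0]
    - [-3,0,0,0,0,0,0]
    - [-4.71,1.85,0,0,0,6,0]
    - [-4.71,1.85,0,0,0,6,0]
    - [-4.71,1.85,0,0,0,6,0]
    - [-4.71,1.85,0,0,0,6,0]
    - [-4.71,1.85,0,0,0,6,0]
    - [-4.71,1.85,0,0,0,6,0]
    - [-4.71,1.85,0,0,0,6,0]

```text
time_s: 15.7
position: [0.5866, 0.0393, 0.0901]
tool_rot: [[-0.08, 0.997, 0.002], [0.997, 0.08, 0.0], [0.0, 0.002, -1.0]]
ft_force: [1.1, 1.9, -0.9]
grip_width: -0.0
gripper_force: 0.8
```

```bash
python3 m.py
```

```text
t 15.7 p [586.6  39.3  90.1] psi 94.6 F [ 1.1  1.9 -0.9] w -2.5282358552546584e-05 q [ -8.  33.  80.   0.  67. -12.] zt [ 1.7e-03  4.0e-04 -1.0e+00]
rel r 48.9 th 28.8
axis in tool [-20.1 -44.6  -0.1]
top ang [6.9  6.3  6.36]
top n [23 22 26]
top lift_arm [1.09 2.45 1.85]
top mean [1.39 2.32 1.5 ]
top hub [1.24 1.75 1.82]
side ang [8.56 9.02 8.33]
side n [45 41 43]
side lift_arm [1.5  1.57 1.41]
side mean [1.45 1.43 1.22]
side hub [-0.02  0.16  0.34]
```

apply_moves:
  series:
    - [-4.71,1.85,0,0,0,6,0]
    - [-4.71,1.85,0,0,0,6,0]
    - [-4.71,1.85,0,0,0,6,0]
    - [0,0,0,0,0,0,0]

```text
time_s: 16.5
position: [0.5912, 0.025, 0.0894]
tool_rot: [[0.227, 0.974, 0.0], [0.974, -0.227, -0.0], [-0.0, 0.0, -1.0]]
ft_force: [-0.5, -0.6, 0.1]
grip_width: 0.0001
gripper_force: 0.0
```

```bash
cat > m2.py <<'E'
from h import *
st()
for n in("top","side"):
    a=[measure(get_image(n),C) for _ in range(8)]
    for k in("ang","lift_arm","mean","hub"):print(n,k,np.round(np.mean([x[k] for x in a]),2),np.round(np.std([x[k] for x in a]),2))
E
python3 m2.py
```

```text
t 16.5 p [591.2  25.   89.4] psi 76.89 F [-0.5 -0.6  0.1] w 0.00011074115412627949 q [-9. 34. 79. -0. 67.  4.] zt [ 1.e-04 -1.e-04 -1.e+00]
rel r 48.3 th 11.0
top ang -11.29 0.06
top lift_arm 1.75 0.73
top mean 1.58 0.45
top hub 1.57 0.48
side ang -9.04 0.17
side lift_arm 1.06 0.26
side mean 0.86 0.22
side hub 0.21 0.25
```

apply_moves:
  series:
    - [-1.55,0.67,0,0,0,2,0]
    - [-1.55,0.67,0,0,0,2,0]
    - [0,0,0,0,0,0,0]

```text
time_s: 17.68
position: [0.5917, 0.0216, 0.0893]
tool_rot: [[0.296, 0.955, 0.0], [0.955, -0.296, -0.0], [-0.0, 0.0, -1.0]]
ft_force: [0.1, 0.4, 0.0]
grip_width: 0.0001
gripper_force: 0.2
```

apply_moves:
  series:
    - [-1.55,0.67,0,0,0,2,0]
    - [-1.55,0.67,0,0,0,2,0]
    - [0,0,0,0,0,0,0]

```text
time_s: 18.05
position: [0.592, 0.0182, 0.0893]
tool_rot: [[0.362, 0.932, -0.0], [0.932, -0.362, -0.0], [-0.0, -0.0, -1.0]]
ft_force: [0.5, 0.1, 0.7]
grip_width: 0.0001
gripper_force: 0.2
```

apply_moves:
  series:
    - [-1.55,0.67,0,0,0,2,0]
    - [-1.55,0.67,0,0,0,2,0]
    - [0,0,0,0,0,0,0]

```text
time_s: 18.42
position: [0.592, 0.0148, 0.0893]
tool_rot: [[0.426, 0.905, -0.0], [0.905, -0.426, -0.0], [-0.0, -0.0, -1.0]]
ft_force: [0.0, 0.5, 0.8]
grip_width: 0.0003
gripper_force: 0.2
```

apply_moves:
  series:
    - [-1.55,0.67,0,0,0,2,0]
    - [-1.55,0.67,0,0,0,2,0]
    - [-1.55,0.67,0,0,0,2,0]
    - [0,0,0,0,0,0,0]

```text
time_s: 18.92
position: [0.5917, 0.0097, 0.0893]
tool_rot: [[0.519, 0.855, -0.0], [0.855, -0.519, -0.0], [-0.0, -0.0, -1.0]]
ft_force: [0.9, 0.2, 0.4]
grip_width: 0.0
gripper_force: 0.1
```

apply_moves:
  series:
    - [-1.55,0.67,0,0,0,2,0]
    - [-1.55,0.67,0,0,0,2,0]
    - [-1.55,0.67,0,0,0,2,0]
    - [0,0,0,0,0,0,0]

```text
time_s: 19.42
position: [0.5907, 0.0048, 0.0893]
tool_rot: [[0.605, 0.796, -0.0], [0.796, -0.605, -0.0], [-0.0, -0.0, -1.0]]
ft_force: [0.3, 0.3, 1.0]
grip_width: -0.0002
gripper_force: 0.1
```

apply_moves:
  series:
    - [-1.55,0.67,0,0,0,2,0]
    - [-1.55,0.67,0,0,0,2,0]
    - [-1.55,0.67,0,0,0,2,0]
    - [0,0,0,0,0,0,0]

```text
time_s: 19.92
position: [0.5894, -0.0001, 0.0893]
tool_rot: [[0.685, 0.728, -0.0], [0.728, -0.685, -0.0], [-0.0, -0.0, -1.0]]
ft_force: [0.1, 0.2, 0.6]
grip_width: 0.0001
gripper_force: 0.1
```

```bash
python3 m2.py
```

```text
t 19.93 p [ 5.894e+02 -1.000e-01  8.930e+01] psi 46.76 F [0.1 0.2 0.6] w 7.810939648690844e-05 q [-12.  33.  80.  -0.  67.  32.] zt [-3.e-04 -1.e-04 -1.e+00]
rel r 48.3 th -19.1
top ang -33.05 0.1
top lift_arm nan nan
top mean nan nan
top hub 1.32 0.62
side ang -41.74 0.23
side lift_arm 0.57 0.26
side mean 0.42 0.17
side hub -0.06 0.2
  return _methods._mean(a, axis=axis, dtype=dtype,
  ret = ret.dtype.type(ret / rcount)
h.py:26: RuntimeWarning: Mean of empty slice.
  mean=(z[za].mean()-z[plate].mean()-.020)*1e3,hub=(np.median(z[hub])-np.median(z[plate])-.022)*1e3)
```

apply_moves:
  series:
    - [-1.55,0.67,0,0,0,2,0]
    - [-1.55,0.67,0,0,0,2,0]
    - [-1.55,0.67,0,0,0,2,0]
    - [0,0,0,0,0,0,0]

```text
time_s: 21.22
position: [0.5875, -0.0048, 0.0893]
tool_rot: [[0.757, 0.653, -0.0], [0.653, -0.757, -0.0], [-0.0, -0.0, -1.0]]
ft_force: [0.1, 0.3, -0.0]
grip_width: 0.0001
gripper_force: 0.1
```

apply_moves:
  series:
    - [-1.55,0.67,0,0,0,2,0]
    - [-1.55,0.67,0,0,0,2,0]
    - [0,0,0,0,0,0,0]

```text
time_s: 21.6
position: [0.586, -0.0078, 0.0893]
tool_rot: [[0.801, 0.598, -0.0], [0.598, -0.801, -0.0], [-0.0, -0.0, -1.0]]
ft_force: [0.9, 0.3, 0.2]
grip_width: -0.0001
gripper_force: 0.1
```

apply_moves:
  series:
    - [-1.55,0.67,0,0,0,2,0]
    - [-1.55,0.67,0,0,0,2,0]
    - [0,0,0,0,0,0,0]

```text
time_s: 21.98
position: [0.5842, -0.0107, 0.0894]
tool_rot: [[0.841, 0.541, -0.0], [0.541, -0.841, -0.0], [-0.0, -0.0, -1.0]]
ft_force: [0.5, -0.2, -1.5]
grip_width: 0.0002
gripper_force: 0.2
```

apply_moves:
  series:
    - [-1.55,0.67,0,0,0,2,0]
    - [-1.55,0.67,0,0,0,2,0]
    - [0,0,0,0,0,0,0]

```text
time_s: 22.35
position: [0.5823, -0.0135, 0.0893]
tool_rot: [[0.877, 0.481, -0.0], [0.481, -0.877, -0.0], [-0.0, -0.0, -1.0]]
ft_force: [1.1, 0.1, -0.7]
grip_width: -0.0002
gripper_force: 0.2
```

apply_moves:
  series:
    - [-1.55,0.67,0,0,0,2,0]
    - [-1.55,0.67,0,0,0,2,0]
    - [0,0,0,0,0,0,0]

```text
time_s: 22.72
position: [0.5801, -0.0161, 0.0893]
tool_rot: [[0.908, 0.419, -0.0], [0.419, -0.908, -0.0], [-0.0, -0.0, -1.0]]
ft_force: [0.3, -0.5, 0.2]
grip_width: -0.0004
gripper_force: 0.2
```

apply_moves:
  series:
    - [-1.55,0.67,0,0,0,2,0]
    - [-1.55,0.67,0,0,0,2,0]
    - [0,0,0,0,0,0,0]

```text
time_s: 23.1
position: [0.5778, -0.0185, 0.0893]
tool_rot: [[0.935, 0.354, -0.0], [0.354, -0.935, 0.0], [-0.0, -0.0, -1.0]]
ft_force: [-0.2, -0.4, 0.0]
grip_width: -0.0002
gripper_force: 0.1
```

apply_moves:
  series:
    - [-1.55,0.67,0,0,0,2,0]
    - [-1.55,0.67,0,0,0,2,0]
    - [0,0,0,0,0,0,0]

```text
time_s: 23.48
position: [0.5754, -0.0208, 0.0893]
tool_rot: [[0.958, 0.288, -0.0], [0.288, -0.958, 0.0], [-0.0, -0.0, -1.0]]
ft_force: [0.1, -1.2, 0.2]
grip_width: -0.0001
gripper_force: 0.1
```

apply_moves:
  series:
    - [-1.55,0.67,0,0,0,2,0]
    - [-1.55,0.67,0,0,0,2,0]
    - [0,0,0,0,0,0,0]

```text
time_s: 23.85
position: [0.5727, -0.0229, 0.0893]
tool_rot: [[0.975, 0.221, -0.0], [0.221, -0.975, -0.0], [-0.0, -0.0, -1.0]]
ft_force: [0.7, -0.0, -0.4]
grip_width: -0.0001
gripper_force: 0.1
```

apply_moves:
  series:
    - [-1.55,0.67,0,0,0,2,0]
    - [-1.55,0.67,0,0,0,2,0]
    - [0,0,0,0,0,0,0]

```text
time_s: 24.22
position: [0.57, -0.0249, 0.0893]
tool_rot: [[0.988, 0.152, -0.0], [0.152, -0.988, 0.0], [-0.0, -0.0, -1.0]]
ft_force: [0.7, 1.0, -0.3]
grip_width: -0.0001
gripper_force: 0.1
```

```bash
python3 m2.py 2>/dev/null
```

```text
t 24.23 p [570.  -24.9  89.3] psi 8.76 F [ 0.7  1.  -0.3] w -7.10525012998358e-05 q [-14.  32.  83.  -0.  65.  67.] zt [-4.e-04  0.e+00 -1.e+00]
rel r 48.3 th -57.1
top ang 8.17 0.15
top lift_arm 0.39 0.79
top mean 1.01 0.75
top hub 0.79 0.36
side ang 9.32 0.21
side lift_arm -0.0 0.09
side mean -0.08 0.07
side hub -0.54 0.11
```

apply_moves:
  series:
    - [-1.55,0.67,0,0,0,2,0]
    - [-1.55,0.67,0,0,0,2,0]
    - [0,0,0,0,0,0,0]

```text
time_s: 25.4
position: [0.5671, -0.0266, 0.0893]
tool_rot: [[0.997, 0.083, -0.0], [0.083, -0.997, 0.0], [-0.0, -0.0, -1.0]]
ft_force: [1.0, 0.5, -0.5]
grip_width: -0.0
gripper_force: 0.1
```

apply_moves:
  series:
    - [-1.55,0.67,0,0,0,2,0]
    - [-1.55,0.67,0,0,0,2,0]
    - [0,0,0,0,0,0,0]

```text
time_s: 25.78
position: [0.5641, -0.0281, 0.0893]
tool_rot: [[1.0, 0.013, -0.0], [0.013, -1.0, -0.0], [-0.0, 0.0, -1.0]]
ft_force: [-0.4, -0.6, -0.1]
grip_width: 0.0002
gripper_force: 0.1
```

apply_moves:
  series:
    - [-1.55,0.67,0,0,0,2,0]
    - [-1.55,0.67,0,0,0,2,0]
    - [0,0,0,0,0,0,0]

```text
time_s: 26.15
position: [0.561, -0.0295, 0.0893]
tool_rot: [[0.998, -0.056, -0.0], [-0.056, -0.998, -0.0], [-0.0, 0.0, -1.0]]
ft_force: [0.9, -1.0, -0.1]
grip_width: 0.0003
gripper_force: 0.1
```

apply_moves:
  series:
    - [-1.55,0.67,0,0,0,2,0]
    - [-1.55,0.67,0,0,0,2,0]
    - [0,0,0,0,0,0,0]

```text
time_s: 26.52
position: [0.5578, -0.0306, 0.0893]
tool_rot: [[0.992, -0.126, -0.0], [-0.126, -0.992, 0.0], [-0.0, 0.0, -1.0]]
ft_force: [0.2, -0.2, 0.4]
grip_width: -0.0
gripper_force: 0.1
```

apply_moves:
  series:
    - [-1.55,0.67,0,0,0,2,0]
    - [-1.55,0.67,0,0,0,2,0]
    - [0,0,0,0,0,0,0]

```text
time_s: 26.9
position: [0.5545, -0.0314, 0.0893]
tool_rot: [[0.981, -0.195, -0.0], [-0.195, -0.981, 0.0], [-0.0, 0.0, -1.0]]
ft_force: [0.3, 0.1, -0.2]
grip_width: 0.0002
gripper_force: 0.1
```

apply_moves:
  series:
    - [-1.55,0.67,0,0,0,2,0]
    - [-1.55,0.67,0,0,0,2,0]
    - [0,0,0,0,0,0,0]

```text
time_s: 27.28
position: [0.5512, -0.0321, 0.0893]
tool_rot: [[0.965, -0.263, -0.0], [-0.263, -0.965, 0.0], [-0.0, 0.0, -1.0]]
ft_force: [0.1, 0.0, -0.8]
grip_width: 0.0002
gripper_force: 0.1
```

apply_moves:
  series:
    - [-1.55,0.67,0,0,0,2,0]
    - [-1.55,0.67,0,0,0,2,0]
    - [0,0,0,0,0,0,0]

```text
time_s: 27.65
position: [0.5478, -0.0325, 0.0893]
tool_rot: [[0.944, -0.329, -0.0], [-0.329, -0.944, 0.0], [-0.0, 0.0, -1.0]]
ft_force: [0.1, -0.3, -0.0]
grip_width: 0.0002
gripper_force: 0.1
```

apply_moves:
  series:
    - [-1.55,0.67,0,0,0,2,0]
    - [-1.55,0.67,0,0,0,2,0]
    - [0,0,0,0,0,0,0]

```text
time_s: 28.02
position: [0.5445, -0.0327, 0.0894]
tool_rot: [[0.919, -0.395, -0.0], [-0.395, -0.919, 0.0], [-0.0, 0.0, -1.0]]
ft_force: [-0.3, -0.2, -0.2]
grip_width: 0.0001
gripper_force: 0.1
```

apply_moves:
  series:
    - [-1.55,0.67,0,0,0,2,0]
    - [-1.55,0.67,0,0,0,2,0]
    - [0,0,0,0,0,0,0]

```text
time_s: 28.4
position: [0.5411, -0.0326, 0.0893]
tool_rot: [[0.889, -0.458, -0.0], [-0.458, -0.889, 0.0], [-0.0, 0.0, -1.0]]
ft_force: [0.8, -0.2, -0.4]
grip_width: -0.0002
gripper_force: 0.1
```

```bash
python3 m2.py 2>/dev/null;python3 - <<'E'
from h import *
f=get_image("side")["frame"][190:280,288:408,::-1];cv2.imwrite("pics/s3.png",cv2.resize(f,None,fx=6,fy=6,interpolation=cv2.INTER_CUBIC))
E
```

```text
t 28.4 p [541.1 -32.6  89.3] psi -27.23 F [ 0.8 -0.2 -0.4] w -0.0002268349284989468 q [-16.  29.  88.  -0.  63. 101.] zt [-4.e-04  1.e-04 -1.e+00]
rel r 48.4 th -93.1
top ang -27.82 0.12
top lift_arm 0.43 0.45
top mean 0.29 0.4
top hub 0.27 1.57
side ang -28.1 0.16
side lift_arm -0.24 0.24
side mean -0.33 0.18
side hub -1.14 0.23
```

View pics/s3.png

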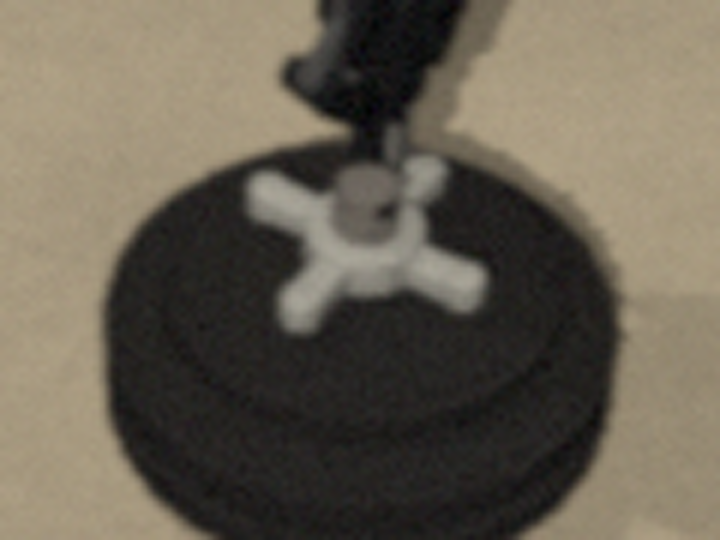

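apply_moves:
  series:
    - [-1.55,0.67,0,0,0,2,0]
    - [-1.55,0.67,0,0,0,2,0]
    - [0,0,0,0,0,0,0]

```text
time_s: 29.62
position: [0.5378, -0.0323, 0.0894]
tool_rot: [[0.855, -0.519, -0.0], [-0.519, -0.855, 0.0], [-0.0, 0.0, -1.0]]
ft_force: [-0.2, -0.7, -0.5]
grip_width: -0.0
gripper_force: 0.2
```

The finger sits against the arm at about (425,178), and the nut is low on the plate with all its arms turned along with it. I'll go on in small steps.

apply_moves:
  series:
    - [-1.55,0.67,0,0,0,2,0]
    - [-1.55,0.67,0,0,0,2,0]
    - [0,0,0,0,0,0,0]

```text
time_s: 30.0
position: [0.5344, -0.0318, 0.0893]
tool_rot: [[0.817, -0.577, -0.0], [-0.577, -0.817, 0.0], [-0.0, 0.0, -1.0]]
ft_force: [-0.1, -0.9, -0.4]
grip_width: -0.0
gripper_force: 0.1
```

apply_moves:
  series:
    - [-1.55,0.67,0,0,0,2,0]
    - [-1.55,0.67,0,0,0,2,0]
    - [0,0,0,0,0,0,0]

```text
time_s: 30.38
position: [0.5311, -0.031, 0.0893]
tool_rot: [[0.775, -0.632, -0.0], [-0.632, -0.775, 0.0], [-0.0, 0.0, -1.0]]
ft_force: [0.5, -0.3, -0.4]
grip_width: -0.0001
gripper_force: 0.1
```

apply_moves:
  series:
    - [-1.55,0.67,0,0,0,2,0]
    - [-1.55,0.67,0,0,0,2,0]
    - [0,0,0,0,0,0,0]

```text
time_s: 30.75
position: [0.5279, -0.03, 0.0893]
tool_rot: [[0.729, -0.685, -0.0], [-0.685, -0.729, 0.0], [-0.0, 0.0, -1.0]]
ft_force: [1.0, -0.6, -0.5]
grip_width: -0.0003
gripper_force: 0.1
```

apply_moves:
  series:
    - [-1.55,0.67,0,0,0,2,0]
    - [-1.55,0.67,0,0,0,2,0]
    - [0,0,0,0,0,0,0]

```text
time_s: 31.12
position: [0.525, -0.029, 0.0894]
tool_rot: [[0.679, -0.734, 0.0], [-0.734, -0.679, -0.0], [0.0, -0.0, -1.0]]
ft_force: [1.4, -0.8, -1.0]
grip_width: 0.0001
gripper_force: 0.9
```

apply_moves:
  series:
    - [-0.78,0.33,0,0,0,1,0]
    - [0,0,0,0,0,0,0]

```text
time_s: 31.38
position: [0.5248, -0.029, 0.0895]
tool_rot: [[0.666, -0.746, 0.002], [-0.746, -0.666, -0.001], [0.002, -0.001, -1.0]]
ft_force: [4.0, -3.2, -2.0]
grip_width: 0.0001
gripper_force: 2.5
```

apply_moves:
  series:
    - [0,0,0,0,0,0,0]
    - [0,0,0,0,0,0,0]

```text
time_s: 31.62
position: [0.5248, -0.029, 0.0894]
tool_rot: [[0.666, -0.746, 0.002], [-0.746, -0.666, -0.001], [0.002, -0.001, -1.0]]
ft_force: [3.2, -3.2, -3.0]
grip_width: 0.0001
gripper_force: 2.5
```

It has stopped firmly: the force holds at about 5 N and nothing moves. Time to back off and retreat.

apply_moves:
  series:
    - [3,0,0,0,0,0,0]
    - [3,0,0,0,0,0,0]
    - [0,0,-40,0,0,0,0]
    - [0,0,-50,0,0,0,0]
    - [0,0,-50,0,0,0,0]
    - [0,0,-50,0,0,0,0]
    - [0,40,0,0,0,0,0]
    - [40,0,0,0,0,0,0]
    - [40,30,0,0,0,0,0]
    - [40,30,0,0,0,0,0]
    - [40,30,0,0,0,0,0]
    - [0,0,0,0,0,0,0]

```text
time_s: 33.12
position: [0.5375, -0.2419, 0.2782]
tool_rot: [[0.664, -0.748, -0.002], [-0.748, -0.664, 0.001], [-0.002, 0.001, -1.0]]
ft_force: [0.1, 1.2, -0.4]
grip_width: 0.0001
gripper_force: 0.0
```

```bash
python3 m2.py 2>/dev/null;python3 - <<'E'
from h import *
im=get_image("top");cv2.imwrite("pics/t4.png",im["frame"][...,::-1])
W=world(im);r=np.hypot(*(np.moveaxis(W[...,:2]-C,-1,0)));p=(r<.14)&(W[...,2]>.045)&(W[...,2]<.068);print(W[p].min(0),W[p].max(0))
E
```

```text
t 33.12 p [ 537.5 -241.9  278.2] psi -48.43 F [ 0.1  1.2 -0.4] w 5.194318732276581e-05 q [-36.  24.  62.  -0.  93. 103.] zt [-1.8e-03  9.0e-04 -1.0e+00]
rel r 257.7 th -91.4
top ang 41.78 0.04
top lift_arm -0.3 0.24
top mean -0.22 0.21
top hub -0.26 0.17
side ang 41.86 0.15
side lift_arm -0.56 0.23
side mean -0.57 0.2
side hub -1.27 0.18
[ 0.43907238 -0.08971012  0.0481741 ] [0.64745561 0.12053576 0.06785515]
```

View pics/t4.png

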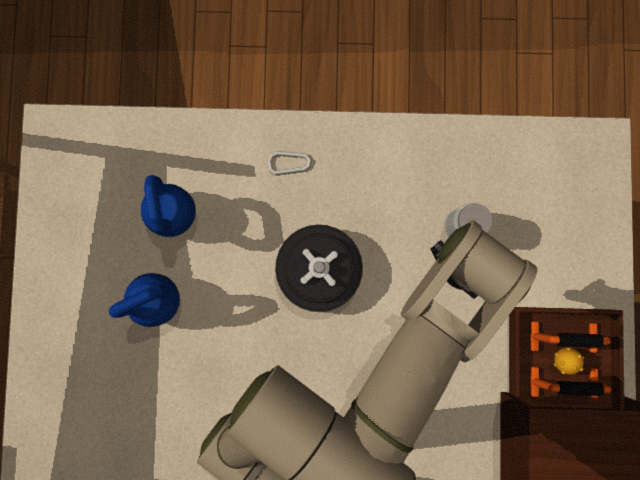

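The pin at (319,267) has not moved. The nut is down at zero lift, with its arms diagonal, and the kettlebells, carabiner and jar are where they were. I'm handing in.

```bash
python3 -c "
from rig import env
print(env.close_job())"
```

```text
the job is handed in; nothing more can be done
None
```

The nut is run fully down and snug on the top plate: I pushed it clockwise about 413° with the shut fingertips until it stopped firmly at about 5 N. The pin and the things around it were not moved, and the job was handed in at about 33 s.

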